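Sort the birdhouse parts into trays and onto the roller lane

TASK

Tidy the birdhouse bench: put the pine batten in the long narrow tray, the ceramic perch knob in the square tray and the cork-faced sanding block in the wide tray. The two tins go on the sloped roller lane: set the tall tin on the rollers in the upper half of the lane and let it roll down to the stop, and only then set the squat tin on the upper half so that it rolls down and comes to rest behind the tall one. Each thing must lie fully inside its place, the same way up as it is now; the trays may be filled at any time.

Things in the scene. Friction and masses are not known exactly. Their poses are not given: they have to be found in the camera images.
- roller_lane: Fixed plywood lane of free-turning steel rollers, 250 long, 80 wide. Origin on the bench under its middle; +x along it to the HIGH end (away from the robot), -x to the low end with the stop (inner face x = -116). Roller tops at z = 50 + 0.123 x (mm), to x = +111. Side rails 7 above rollers, 64 apart. Upper half: x > 0; x = 65 suits loading. A released tin rolls off at about 0.2 m/s, leaning 7 deg.
- long_tray: Fixed shallow aluminium tray, long and narrow: 140 (along its x) by 60 by 12 high outside, walls 4, floor 4 thick (walls stand 8 above the floor). Origin under its centre on the bench.
- square_tray: Fixed shallow aluminium tray, square: 80 by 80 by 12 high outside, walls 4, floor 4 thick. Origin under its centre on the bench.
- wide_tray: Fixed shallow aluminium tray, the wide rectangular one: 115 (along its x) by 85 by 12 high outside, walls 4, floor 4 thick. Origin under its centre on the bench.
- tall_tin: Tall round bare tin canister with a narrower dark screw cap (34 in diameter, top 16), body 52 in diameter, 88 high in all, about 0.22 kg, upright. Origin: centre of its underside, z up its axis.
- squat_tin: Squat round bare tin with a dark full-width screw cap, 52 in diameter, 52 high, about 0.15 kg, upright. Origin: centre of its underside, z up its axis.
- perch_knob: White glazed ceramic perch knob, mushroom shaped, 42 high, standing on a foot 30 in diameter; its head is widest (38 in diameter) at 24 to 36 above the underside. About 60 g. Origin: centre of its underside, z up.
- batten: Square-cut pale pine batten, 100 long (its x) by 30 wide (its y) by 34 high, lying flat, about 60 g. Origin: centre of its underside.
- sanding_block: Dark wooden sanding block with a 10 thick cork sole underneath, 80 long (its x) by 50 wide (its y) by 44 high, about 120 g. Origin: centre of its underside.
There are look-alikes about, which are no part of the job. Leave any blue or orange look-alike of the perch_knob alone.

How it is judged:
On the way, in this order (a step that is already met when the one before it is completed fails the run):
1. the tall tin is set on the rollers in the upper half of the lane (x of tall_tin in the frame of roller_lane between 0 and 0.125 m and y of tall_tin in the frame of roller_lane between -0.012 and 0.012 m and z of tall_tin in the frame of roller_lane between 0.03 and 0.072 m and angle between tall_tin's own z axis and vertical below 0.25 rad and contact force between tall_tin and roller_lane above 0.05 N), for 0.05 s.
2. the tall tin is released and has rolled down to the stop (x of tall_tin in the frame of roller_lane between -0.105 and -0.079 m and y of tall_tin in the frame of roller_lane between -0.012 and 0.012 m and z of tall_tin in the frame of roller_lane between 0.03 and 0.072 m and angle between tall_tin's own z axis and vertical below 0.25 rad and linear speed of tall_tin below 0.02 m/s and contact force between tall_tin and the fingers below 0.1 N), for 0.1 s.
3. the squat tin is set on the rollers in the upper half of the lane (x of squat_tin in the frame of roller_lane between 0 and 0.125 m and y of squat_tin in the frame of roller_lane between -0.012 and 0.012 m and z of squat_tin in the frame of roller_lane between 0.03 and 0.072 m and angle between squat_tin's own z axis and vertical below 0.25 rad and contact force between squat_tin and roller_lane above 0.05 N), for 0.05 s.
4. the squat tin is released and has rolled down against the tall tin (x of squat_tin in the frame of roller_lane between -0.053 and -0.025 m and y of squat_tin in the frame of roller_lane between -0.012 and 0.012 m and z of squat_tin in the frame of roller_lane between 0.03 and 0.072 m and angle between squat_tin's own z axis and vertical below 0.25 rad and distance between tall_tin and squat_tin below 0.062 m and linear speed of squat_tin below 0.02 m/s and contact force between squat_tin and the fingers below 0.1 N), for 0.1 s.
At the end, for the whole second after the job is handed in: Tall tin upright on the rollers within about 11 mm of the stop, squat tin upright behind it within 10 mm of touching; batten flat on the floor of the long tray, perch knob standing on the floor of the square tray, sanding block flat on the floor of the wide tray, cork down; all released and at rest (all of step 2 and all of step 4 and x of perch_knob in the frame of square_tray between -0.022 and 0.022 m and y of perch_knob in the frame of square_tray between -0.022 and 0.022 m and z of perch_knob in the frame of square_tray between 0.001 and 0.008 m and angle between each of perch_knob, batten, sanding_block's own z axis and vertical below 0.15 rad and linear speed of each of perch_knob, batten, sanding_block below 0.02 m/s and contact force between each of perch_knob, batten, sanding_block and the fingers below 0.1 N and x of batten in the frame of long_tray between -0.02 and 0.02 m and y of batten in the frame of long_tray between -0.016 and 0.016 m and z of batten in the frame of long_tray between 0.001 and 0.008 m and x of sanding_block in the frame of wide_tray between -0.018 and 0.018 m and y of sanding_block in the frame of wide_tray between -0.018 and 0.018 m and z of sanding_block in the frame of wide_tray between 0.001 and 0.008 m).
It also fails if it takes over 128 s, if anything falls off the work surface, if the arm or the gripper's body presses on something with over 40 N, if the wrist force passes 120 N, or if a joint passes its speed limit or range.

ROBOT

A 6-joint arm with a two-finger parallel gripper is mounted at the origin on the work surface. World frame = base frame: x ahead of the robot, y to its left, z up, the work surface at z = 0. Lengths are in m, angles in rad, forces in N, time in s.
With the tool pointing down it reaches from about 0.3 to 0.875 m from the base axis. Payload 6.4 kg.
Tool frame: the origin (TCP) lies on the front face of the gripper's body, between the roots of the fingers; the fingertips stand 73 mm ahead of it and the grasp point (between the pads) lies 54 mm ahead of it; z points along the fingers, y is the direction in which the jaws open and shut (so a half turn about z gives the same grasp; the last joint's range is limited). The gripper opens to 85 mm and grips with 20 to 120 N. Pads are 22 mm wide; open, the fingers measure 114 mm over their backs; the gripper's body (76 mm by 85 mm) begins 54 mm behind the grasp point. The pads swing forward as they close: fully open they stand 13 mm farther back than shut.
Start: joints at [1.108, 0.181, 1.607, -0, 1.354, -0.206], TCP at [0.146, 0.556, 0.304] pointing down, gripper open.
Joint ranges: [-2.99, 2.99], [-0.89, 2.07], [0.3, 2.58], [-1.14, 4.28], [0, 2.63], [-3.12, 3.12]. Speed limits (rad/s): [2.57, 2.57, 3.01, 3.14, 3.14, 3.14].

INTERFACE

Orientations are given as a rotation vector (axis times angle).
In Python, from bench import monitor, viewer, arm gives the robot as it stands.
- The arm moves only by the tool step_arm, never from a script. Its argument "steps" is one flat list of numbers, 5 for each row, row after row: the finger opening in m, from 0 to 0.0854, then the shift along the tool's x, y, z in m, then the turn about the tool's z in degrees. A call has 1 to 12 rows; each row is the pose to reach, as a shift and turn from the pose commanded when the call began, along the tool's axes at that moment; what a row does not reach only later rows make up. A row lasts 1/8 s, in which the tool goes at most 62.5 mm and 10.7 degrees, less where a joint would pass 70% of its speed; a pose out of reach is approached as far as the arm can. A call with a gripper value outside its range is refused whole. The fingers move at their own pace and stop on an object; "grip_force" is the grip in N (left out, the last holds). Time passes only in rows, so rows that repeat a pose let the fingers close. It gives the time, the measured TCP pose, the force and the opening at its end, in the units of the state.
- monitor.observe(): the state, without advancing time (a new reading comes with each control period).
- viewer.capture(name): name is "side" or "top" or "wrist"; returns the picture (384x512x3 uint8, red, green, blue); there is no depth.
- viewer.calibration(name): a dict with "fx", "fy", "cx", "cy" (pixels), "R" (3x3) and "t" (3): a world point X has camera coordinates R X + t. Camera axes: x right, y down, z forward; pixel columns grow to the right and rows downward; lengths in m; the calibration is good to about 2 mm. The wrist camera is an equidistant fisheye: a pixel r from the principal point sees the ray r / f radians off the axis. A picture is of the moment at which its call begins: read the wrist's pose just before it. calibration takes no time and is no camera call; for the wrist camera it gives the pose at the moment of the call.
- arm.hand_in(): hands the job in, once; it reports no verdict.
The state is a dict: "time": time; "joint_pos": joint angles; "dq": joint speeds; "joint_torque": joint torques, N m; "tool_pos": TCP position; "tcp_rot": TCP orientation; "ft_force": force on the tool from outside, world axes, zero at the start; "moment": the same for the moment, N m; "finger_gap": finger opening in m.
Only numpy, scipy, OpenCV 4.12 (cv2) and the standard library are available. Lean on these libraries where they do the work, as an engineer would, in place of code of your own. Each camera call takes 0.05 s, during which the arm holds its last target.

## Working session

There is one attempt and no reset: what is moved stays moved. The work goes in short steps, Python scripts to look and compute and a tool call to move; the robot and the scene stay as the last step left them, time stands still between calls to the robot, and variables do not carry over. Pictures are saved under pics/ and viewed, and the job is handed in when it is done.

Besides the shell and the picture viewer there is one more tool, called in YAML: its name, and indented under it one key for each argument. step_arm: Moves the arm, as the interface text tells. Its arguments: {"type":"object","properties":{"steps":{"type":"array","items":{"type":"number"}},"grip_force":{"type":"number"}},"required":["steps"]}

```bash
ls; mkdir -p pics; python3 - <<'E'
from bench import monitor, viewer, arm
import cv2
print(monitor.observe())
for n in ["side","top","wrist"]:
    c=viewer.calibration(n); print(n,c)
    im=viewer.capture(n); cv2.imwrite(f"pics/{n}0.png",im[:,:,::-1])
E
```

```text
pics
{'time': 0.0, 'joint_pos': array([ 1.10771764e+00,  1.81510209e-01,  1.60800395e+00, -6.45906430e-06,
        1.35378023e+00, -2.06284621e-01]), 'dq': array([ 0.00065365, -0.00017576,  0.00101361,  0.00212559, -0.00070456,
       -0.00018505]), 'joint_torque': array([-7.62113850e-04, -4.44884098e+01, -3.51328933e+01, -3.18606180e-04,
        9.36609576e-03,  7.40711300e-06]), 'tool_pos': array([0.14582289, 0.55576651, 0.30300333]), 'tcp_rot': array([-4.02190651e-01, -3.11518320e+00,  2.52756565e-03]), 'ft_force': array([-0.35805804,  0.29136764, -0.35095778]), 'moment': array([ 0.00909488, -0.01371783, -0.0170444 ]), 'finger_gap': 0.08539444660443825}
side {'fx': 499.8103906905897, 'fy': 499.8103906905897, 'cx': 254.33404032685556, 'cy': 198.33412962906337, 'R': array([[ 0.99944403, -0.03288698, -0.0054847 ],
       [-0.02064036, -0.48110145, -0.87642191],
       [ 0.02618417,  0.87604785, -0.48151277]]), 't': array([-0.5280357 ,  0.0501244 ,  1.13683013])}
top {'fx': 461.1248010734482, 'fy': 461.1248010734482, 'cx': 250.14648111976385, 'cy': 190.8168881817948, 'R': array([[-0.02189789, -0.99900516, -0.03884817],
       [-0.99809085,  0.0240894 , -0.0568714 ],
       [ 0.05775065,  0.03752864, -0.99762541]]), 't': array([0.02920582, 0.53294887, 1.04692057])}
wrist {'fx': 297.3186396354542, 'fy': 297.3186396354542, 'cx': 256.40661233753553, 'cy': 190.6354422624816, 'R': array([[ 0.25371135,  0.96727821, -0.00184906],
       [ 0.9342451 , -0.24455075,  0.25957854],
       [ 0.25063248, -0.0675855 , -0.96572023]]), 't': array([-0.57469009, -0.0352472 ,  0.37939591])}
```

View pics/top0.png

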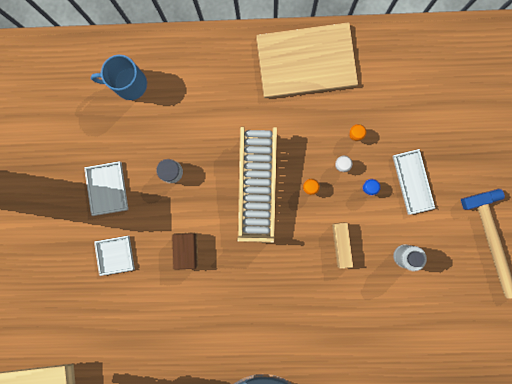

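View pics/side0.png

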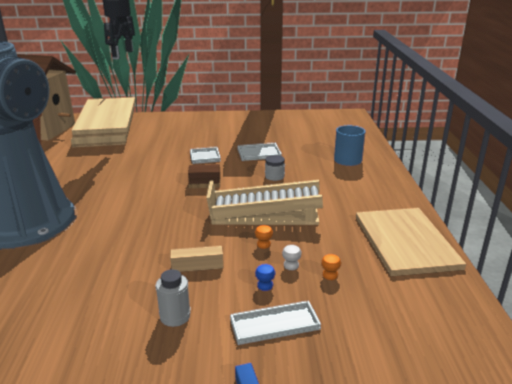

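View pics/wrist0.png

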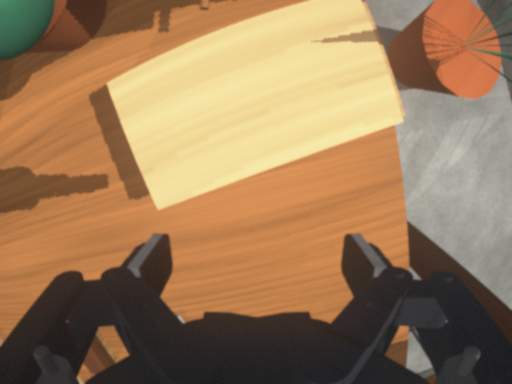

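The three views show everything. In the top view the tall tin is at (410,257), the squat tin at (169,170), the white knob at (344,163), the batten at (343,245), the block at (192,251) and the lane at (258,185). The trays are long (414,182), square (114,256) and wide (106,188). I'll zoom in to get clean outlines.

```bash
python3 - <<'E'
import cv2, numpy as np
im=cv2.imread("pics/top0.png")
a=cv2.resize(im[110:290,75:235],None,fx=4,fy=3.3,interpolation=cv2.INTER_CUBIC)
def crop(x0,x1,y0,y1,s,n): cv2.imwrite(n,cv2.resize(im[y0:y1,x0:x1],None,fx=s,fy=s,interpolation=cv2.INTER_NEAREST))
crop(80,220,150,280,4.5,"pics/cl.png"); crop(225,325,115,255,4.2,"pics/cm.png"); crop(295,445,120,275,3.8,"pics/cr.png")
E
```

```text
(no output)
```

View pics/cl.png

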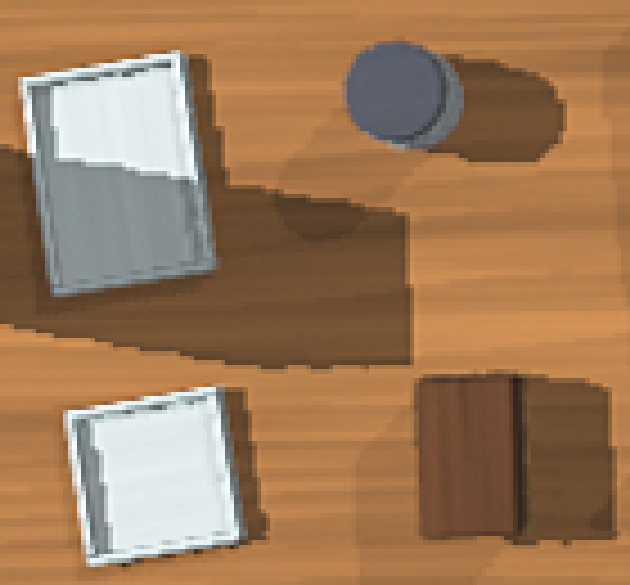

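View pics/cm.png

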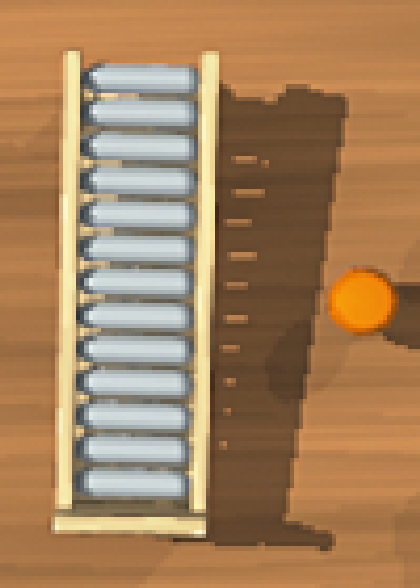

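View pics/cr.png

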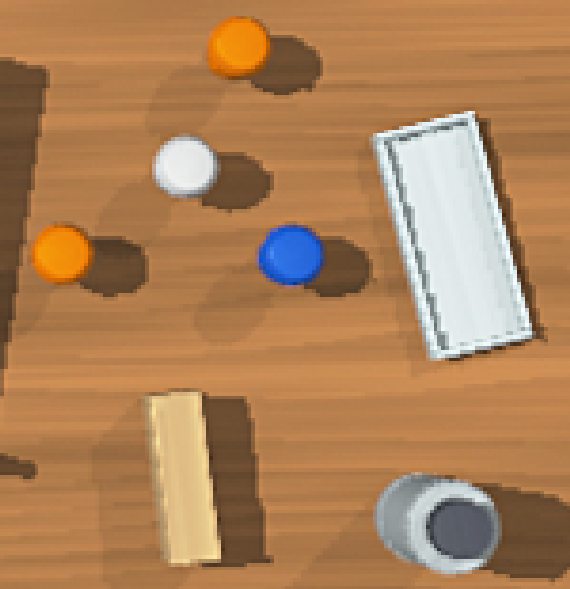

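```bash
cat > h.py <<'E'
import numpy as np, cv2
from bench import monitor, viewer
def ray(cal,uv,z):
    uv=np.atleast_2d(np.array(uv,float))
    d=np.c_[(uv[:,0]-cal['cx'])/cal['fx'],(uv[:,1]-cal['cy'])/cal['fy'],np.ones(len(uv))]@cal['R']
    o=-cal['R'].T@cal['t']
    z=np.broadcast_to(z,len(uv)); return o+d*((z-o[2])/d[:,2])[:,None]
def proj(cal,X):
    p=np.atleast_2d(X)@cal['R'].T+cal['t']; return np.c_[cal['fx']*p[:,0]/p[:,2]+cal['cx'],cal['fy']*p[:,1]/p[:,2]+cal['cy']]
E
python3 - <<'E'
from h import *
c=viewer.calibration("top"); np.set_printoptions(precision=4,suppress=True)
L=(80,150,4.5);M=(225,115,4.2);Rr=(295,120,3.8)
def P(o,pts,z): return ray(c,np.array(pts)/o[2]-.5+np.array(o[:2]),z)
def rect(n,o,pts,z):
    X=P(o,pts,z)[:,:2]; (cx,cy),(w,h),a=cv2.minAreaRect((X*1000).astype(np.float32))
    e=np.roll(X,-1,0)-X
    print(n,"ctr",X.mean(0),"mar",round(cx,1),round(cy,1),"edges",np.linalg.norm(e,axis=1),"dir deg",np.degrees(np.arctan2(e[:,1],e[:,0])))
rect("wide",L,[(20,78),(183,50),(215,268),(53,296)],.012)
rect("square",L,[(64,410),(220,386),(246,540),(90,566)],.012)
rect("block",L,[(418,378),(514,374),(515,537),(420,538)],.044)
rect("batten",Rr,[(157,393),(202,390),(220,561),(170,563)],.034)
rect("long",Rr,[(373,137),(474,111),(535,337),(433,360)],.012)
rect("lane",M,[(64,52),(219,52),(207,510),(57,510)],np.array([.0724,.0724,.043,.043]))
# coloured things
im=viewer.capture("top"); cv2.imwrite("pics/t1.png",im[:,:,::-1])
hsv=cv2.cvtColor(im,cv2.COLOR_RGB2HSV)
def blob(n,win,m,z):
    u0,u1,v0,v1=win; k=np.zeros_like(m); k[v0:v1,u0:u1]=m[v0:v1,u0:u1]
    cs,_=cv2.findContours(k,cv2.RETR_EXTERNAL,cv2.CHAIN_APPROX_NONE); q=max(cs,key=cv2.contourArea)
    (x,y),r=cv2.minEnclosingCircle(q); mo=cv2.moments(q)
    print(n,(x,y),r,(mo['m10']/mo['m00'],mo['m01']/mo['m00']),ray(c,(x,y),z)[0],"r mm",r*1000*(1.0-z)/461)
V=hsv[...,2];S=hsv[...,1];H=hsv[...,0]
blob("squatcap",(150,190,150,190),((V<120)&(S<90)).astype(np.uint8),.052)
blob("tallcap",(390,435,235,280),((V<120)&(S<90)).astype(np.uint8),.088)
blob("knob",(330,358,150,178),((S<60)&(V>110)).astype(np.uint8),.03)
E
```

```text
wide ctr [0.5488 0.3555] mar 548.7 355.7 edges [0.0872 0.1152 0.0861 0.1155] dir deg [ -81.81   -171.9506   98.4249    8.5951]
square ctr [0.3919 0.3367] mar 392.2 336.8 edges [0.0824 0.0802 0.0822 0.0814] dir deg [ -82.532  -170.6852   98.3011    9.4705]
block ctr [0.4006 0.1688] mar 400.9 168.9 edges [0.0482 0.0806 0.0475 0.0792] dir deg [-88.8162 179.5002  89.5866   0.0221]
batten ctr [ 0.4065 -0.1902] mar 406.4 -190.9 edges [0.0264 0.1003 0.0291 0.0996] dir deg [ -87.4009 -175.9551   91.2725    2.5006]
long ctr [ 0.5459 -0.3574] mar 545.8 -357.4 edges [0.0625 0.1402 0.062  0.1386] dir deg [ -76.9228 -167.5682  101.5225   12.605 ]
lane ctr [ 0.5506 -0.0003] mar 550.4 -0.7 edges [0.0811 0.2396 0.0797 0.2403] dir deg [-91.6947 177.1664  88.8347  -2.5027]
squatcap (169.5, 170.5) 13.209944725036621 (169.4477777777778, 170.6811111111111) [0.5815 0.1958 0.052 ] r mm 27.164918870574223
tallcap (415.5526428222656, 258.77630615234375) 8.735239028930664 (415.62823725981616, 258.687552213868) [ 0.378  -0.3302  0.088 ] r mm 17.280993480227256
knob (343.4707946777344, 163.8065643310547) 8.567347526550293 (343.39525021204406, 163.43681085665818) [ 0.5888 -0.1963  0.03  ] r mm 18.02673991486721
```

```bash
python3 - <<'E'
from h import *
c=viewer.calibration("side"); im=cv2.imread("pics/side0.png")
for n in ["side","top"]:
    im=cv2.imread(f"pics/{n}0.png"); im=cv2.resize(im,None,fx=1.5,fy=1.5,interpolation=cv2.INTER_CUBIC); c=viewer.calibration(n)
    def dl(P):
        p=((proj(c,np.array(P))+.5)*1.5*8).astype(np.int32); cv2.polylines(im,[p.reshape(-1,1,2)],True,(255,0,255),1,cv2.LINE_AA,3)
    def box(x,y,yaw,l,w,z):
        a=np.radians(yaw);R=np.array([[np.cos(a),-np.sin(a)],[np.sin(a),np.cos(a)]])
        q=np.array([[1,1],[1,-1],[-1,-1],[-1,1]])*[l/2,w/2]@R.T+[x,y]; z=np.broadcast_to(z,4); dl(np.c_[q,z])
    def circ(x,y,r,z):
        t=np.linspace(0,6.28,40,endpoint=False); dl(np.c_[x+r*np.cos(t),y+r*np.sin(t),0*t+z])
    box(.5488,.3556,8.3,.115,.085,.012);box(.392,.3367,8.7,.08,.08,.012);box(.4007,.1688,0,.08,.05,.044)
    box(.4064,-.1905,3.3,.1,.03,.034);box(.5459,-.3574,12.5,.14,.06,.012);box(.546,0,-2.7,.25,.08,np.array([.0724,.0724,.0416,.0416]))
    circ(.5815,.1958,.026,.052);circ(.378,-.3302,.017,.088);circ(.378,-.3302,.026,0);circ(.5815,.1958,.026,0);circ(.5888,-.1963,.019,.03);circ(.5888,-.1963,.015,0)
    cv2.imwrite(f"pics/ov_{n}.png",im)
E
```

```text
(no output)
```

View pics/ov_side.png

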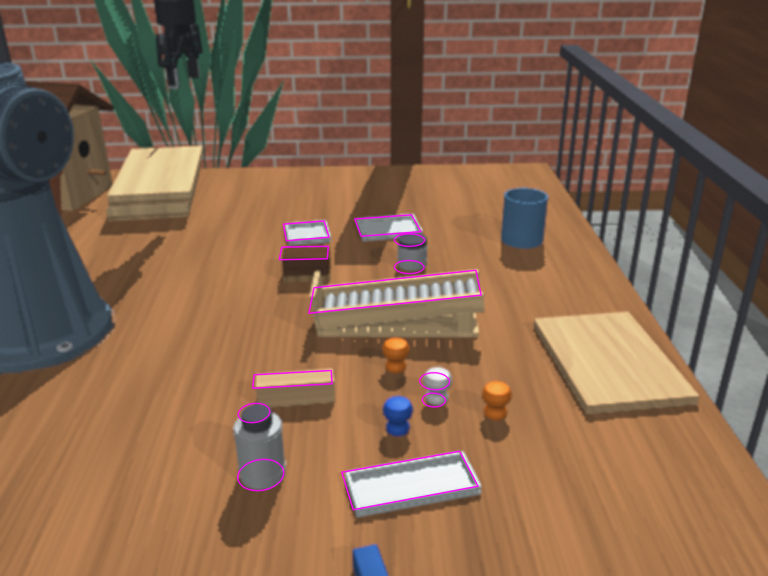

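View pics/ov_top.png

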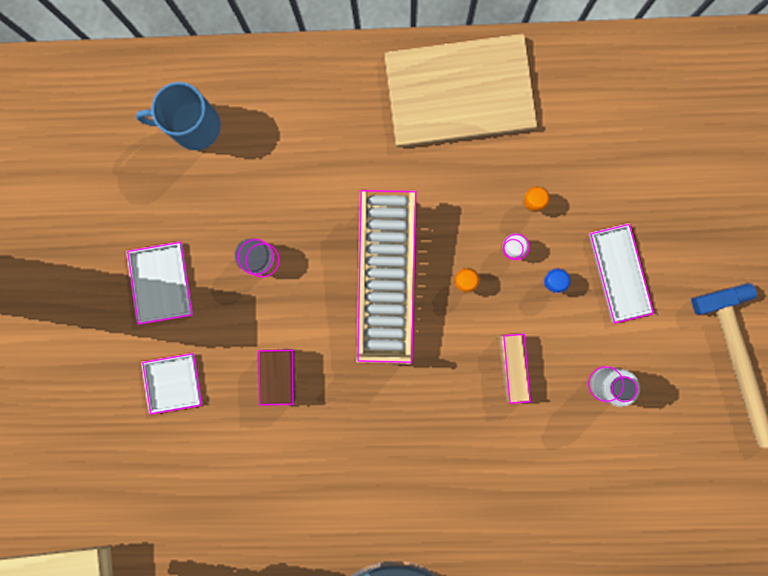

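```bash
cat >> h.py <<'E'
from scipy.spatial.transform import Rotation as Ro
def plan(*wps):
    s=monitor.observe(); R=Ro.from_rotvec(s['tcp_rot']).as_matrix(); p=s['tool_pos']
    az=np.degrees(np.arctan2(R[1,1],R[0,1]))
    print('t',round(s['time'],2),'tcp',p.round(4),'az',round(az,1),'gap',round(s['finger_gap'],4),'F',s['ft_force'].round(2),'j6',round(s['joint_pos'][5],2),'tilt',np.degrees(np.arccos(-R[2,2])).round(2))
    for w in wps:
        d=R.T@(np.array(w[:3])-p); t=(az-w[3]+90)%180-90
        print(w,'-> shift',(d).round(4),'turn',round(t,1),'dist',np.linalg.norm(d).round(3))
E
python3 - <<'E'
from h import *
plan((.45,.05,.28,87.3),(.378,-.3302,.22,87.3))
E
```

```text
t 0.2 tcp [0.1459 0.5559 0.3033] az 75.3 gap 0.0852 F [-0.86  0.35 -0.97] j6 -0.21 tilt 0.06
(0.45, 0.05, 0.28, 87.3) -> shift [-0.4226 -0.4121  0.0237] turn -12.0 dist 0.591
(0.378, -0.3302, 0.22, 87.3) -> shift [-0.4496 -0.798   0.0841] turn -12.0 dist 0.92
```

step_arm:
  steps: [0.085,-0.423,-0.412,0.024,-12,0.085,-0.423,-0.412,0.024,-12,0.085,-0.423,-0.412,0.024,-12,0.085,-0.423,-0.412,0.024,-12,0.085,-0.423,-0.412,0.024,-12,0.085,-0.423,-0.412,0.024,-12,0.085,-0.423,-0.412,0.024,-12,0.085,-0.423,-0.412,0.024,-12,0.085,-0.423,-0.412,0.024,-12,0.085,-0.423,-0.412,0.024,-12,0.085,-0.423,-0.412,0.024,-12]
  grip_force: 30

```text
time: 1.58
tool_pos: [0.4513, 0.0484, 0.2797]
tcp_rot: [-0.08, -3.14, 0.0]
ft_force: [0.5, 0.2, -0.0]
finger_gap: 0.0849
```

```bash
python3 - <<'E'
from h import *
plan((.378,-.3302,.20,87.3),(.378,-.3302,.10,87.3))
E
```

```text
t 1.57 tcp [0.4513 0.0484 0.2797] az 87.1 gap 0.0849 F [ 0.45  0.17 -0.01] j6 -1.68 tilt 0.02
(0.378, -0.3302, 0.2, 87.3) -> shift [ 0.0538 -0.3818  0.0798] turn -0.2 dist 0.394
(0.378, -0.3302, 0.1, 87.3) -> shift [ 0.0538 -0.3818  0.1798] turn -0.2 dist 0.425
```

step_arm:
  steps: [0.085,0.054,-0.382,0.07,0,0.085,0.054,-0.382,0.07,0,0.085,0.054,-0.382,0.07,0,0.085,0.054,-0.382,0.07,0,0.085,0.054,-0.382,0.07,0,0.085,0.054,-0.382,0.07,0,0.085,0.054,-0.382,0.07,0,0.085,0.054,-0.382,0.07,0,0.085,0.054,-0.382,0.07,0]

```text
time: 2.7
tool_pos: [0.379, -0.3269, 0.21]
tcp_rot: [-0.072, -3.141, -0.001]
ft_force: [-0.3, 0.4, -0.0]
finger_gap: 0.085
```

```bash
python3 - <<'E'
from h import *
plan((.378,-.3302,.10,87.3))
im=viewer.capture("wrist"); cv2.imwrite("pics/w1.png",im[:,:,::-1])
E
```

```text
t 2.7 tcp [ 0.379  -0.3269  0.21  ] az 87.4 gap 0.085 F [-0.27  0.41 -0.05] j6 -2.47 tilt 0.05
(0.378, -0.3302, 0.1, 87.3) -> shift [ 0.0009 -0.0035  0.1099] turn 0.1 dist 0.11
```

View pics/w1.png

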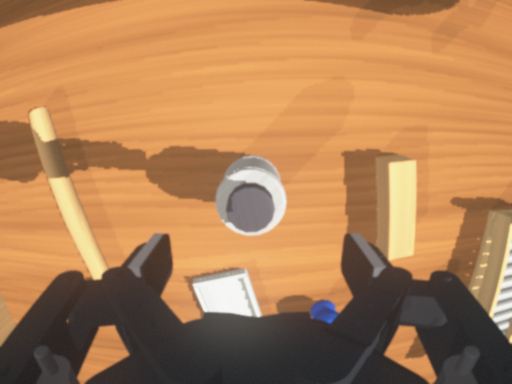

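The wrist view shows the tall tin's cap at (249,207), between the fingers (midline near column 257), so I'm descending.

step_arm:
  steps: [0.085,0.001,-0.003,0.06,0,0.085,0.001,-0.003,0.09,0,0.085,0.001,-0.003,0.109,0,0.085,0.001,-0.003,0.109,0]

```text
time: 3.25
tool_pos: [0.3773, -0.3295, 0.0999]
tcp_rot: [-0.071, -3.139, -0.004]
ft_force: [0.3, -0.8, 0.6]
finger_gap: 0.0848
```

```bash
python3 - <<'E'
from h import *
plan((.378,-.3302,.10,87.3))
im=viewer.capture("wrist"); cv2.imwrite("pics/w2.png",im[:,:,::-1])
E
```

```text
t 3.25 tcp [ 0.3773 -0.3295  0.0999] az 87.4 gap 0.0848 F [ 0.34 -0.82  0.6 ] j6 -2.48 tilt 0.19
(0.378, -0.3302, 0.1, 87.3) -> shift [-0.0007 -0.0006 -0.0001] turn 0.1 dist 0.001
```

View pics/w2.png

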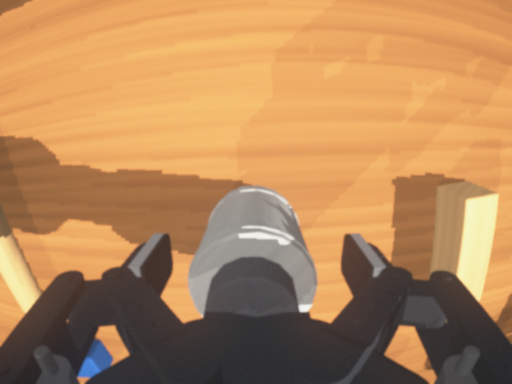

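The tin sits between the pads, its body at columns 190–316, so I'm closing on it.

step_arm:
  steps: [0.045,0,0,0,0,0.045,0,0,0,0,0.045,0,0,0,0,0.045,0,0,0,0,0.045,0,0,-0.004,0,0.045,0,0,-0.03,0,0.045,0,0,-0.08,0,0.045,0,0,-0.12,0,0.045,0,0,-0.12,0]
  grip_force: 40

```text
time: 4.42
tool_pos: [0.3785, -0.3334, 0.2247]
tcp_rot: [0.074, 3.136, -0.01]
ft_force: [-0.6, -0.9, -2.9]
finger_gap: 0.0513
```

```bash
python3 - <<'E'
from h import *
a=np.radians(-2.7); print(.546+.065*np.cos(a),.065*np.sin(a))
plan((.611,-.003,.22,87.3),(.611,-.003,.165,87.3))
im=viewer.capture("wrist"); cv2.imwrite("pics/w3.png",im[:,:,::-1])
E
```

```text
0.6109278418725281 -0.0030619192961267735
t 4.42 tcp [ 0.3785 -0.3334  0.2247] az 87.3 gap 0.0513 F [-0.64 -0.92 -2.9 ] j6 -2.48 tilt 0.44
(0.611, -0.003, 0.22, 87.3) -> shift [-0.2166  0.3411  0.0036] turn -0.0 dist 0.404
(0.611, -0.003, 0.165, 87.3) -> shift [-0.2163  0.3414  0.0586] turn -0.0 dist 0.408
```

View pics/w3.png

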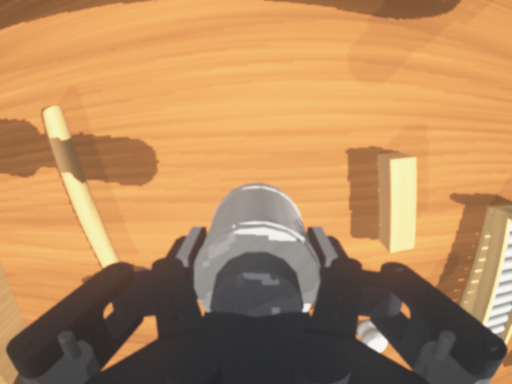

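The tin is held (gap 51.3 mm, about 2.9 N). I'm carrying it at a moderate speed to above lane x = 65.

step_arm:
  steps: [0.045,-0.015,0.024,0.004,0,0.045,-0.035,0.055,0.004,0,0.045,-0.065,0.102,0.004,0,0.045,-0.095,0.15,0.004,0,0.045,-0.125,0.197,0.004,0,0.045,-0.155,0.244,0.004,0,0.045,-0.182,0.287,0.004,0,0.045,-0.202,0.318,0.004,0,0.045,-0.212,0.334,0.004,0,0.045,-0.2165,0.341,0.004,0,0.045,-0.2165,0.341,0.004,0]

```text
time: 5.85
tool_pos: [0.6093, -0.0018, 0.2162]
tcp_rot: [-0.075, -3.139, 0.0]
ft_force: [0.1, 0.6, -2.0]
finger_gap: 0.0516
```

```bash
python3 - <<'E'
from h import *
plan((.611,-.003,.167,87.3))
for n in ["wrist","side","top"]:
  im=viewer.capture(n); cv2.imwrite(f"pics/{n}4.png",im[:,:,::-1])
w=cv2.imread("pics/wrist4.png");t=cv2.imread("pics/side4.png")
cv2.imwrite("pics/c4.png",np.hstack([cv2.resize(w[100:384,100:420],(400,355)),cv2.resize(t[80:300,150:400],(400,355))]))
E
```

```text
t 5.85 tcp [ 0.6093 -0.0018  0.2162] az 87.3 gap 0.0516 F [ 0.08  0.6  -2.  ] j6 -1.72 tilt 0.08
(0.611, -0.003, 0.167, 87.3) -> shift [-0.0018 -0.0011  0.0492] turn -0.0 dist 0.049
```

View pics/c4.png

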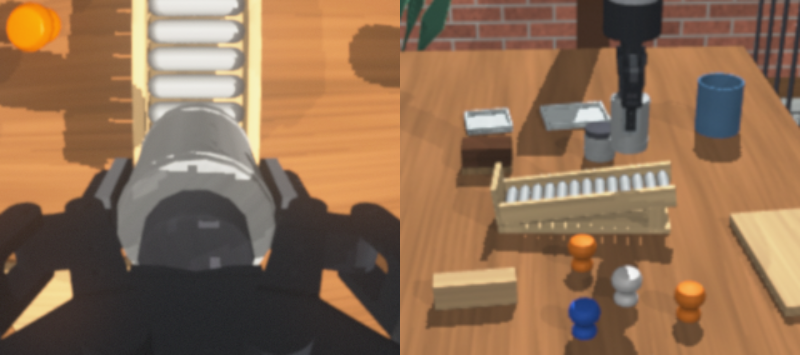

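View pics/top4.png

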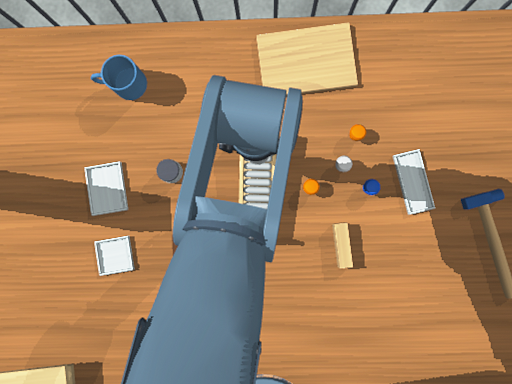

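The tin is upright in the jaws and in line with the rollers (lane centre and tin centre both near column 197 of the crop), so I'm lowering it.

step_arm:
  steps: [0.045,-0.001,-0.001,0.015,0,0.045,-0.002,-0.001,0.035,0,0.045,-0.002,-0.001,0.048,0,0.045,-0.002,-0.001,0.05,0,0.045,-0.002,-0.001,0.051,0,0.045,-0.002,-0.001,0.051,0]

```text
time: 6.75
tool_pos: [0.6121, -0.0025, 0.1665]
tcp_rot: [0.074, 3.14, -0.0]
ft_force: [-0.1, 1.4, -2.0]
finger_gap: 0.0513
```

```bash
python3 - <<'E'
from h import *
plan((.611,-.003,.161,87.3))
E
```

```text
t 6.75 tcp [ 0.6121 -0.0025  0.1665] az 87.3 gap 0.0513 F [-0.08  1.42 -2.  ] j6 -1.72 tilt 0.06
(0.611, -0.003, 0.161, 87.3) -> shift [ 0.0011 -0.0006  0.0055] turn -0.0 dist 0.006
```

step_arm:
  steps: [0.045,0,0,0.002,0,0.045,0,0,0.003,0,0.045,0,0,0.004,0,0.045,0,0,0.004,0]

```text
time: 7.25
tool_pos: [0.6116, -0.0024, 0.1618]
tcp_rot: [-0.074, -3.141, -0.0]
ft_force: [0.0, 0.4, -1.4]
finger_gap: 0.051
```

step_arm:
  steps: [0.045,0,0,0.001,0,0.045,0,0,0.0015,0,0.045,0,0,0.0015,0]

```text
time: 7.62
tool_pos: [0.6124, -0.0025, 0.1614]
tcp_rot: [0.074, 3.139, -0.0]
ft_force: [1.3, 1.1, 5.6]
finger_gap: 0.051
```

The wrist force rose from −2 to +5.6 N, so the tin is on the rollers. Releasing it.

step_arm:
  steps: [0.085,0,0,0,0,0.085,0,0,0,0,0.085,0,0,0,0,0.085,0,0,0,0,0.085,0,0,0,0,0.085,0,0,0,0,0.085,0,0,0,0,0.085,0,0,0,0]

```text
time: 8.62
tool_pos: [0.6117, -0.0025, 0.1604]
tcp_rot: [0.074, 3.141, 0.0]
ft_force: [1.0, -0.1, -0.1]
finger_gap: 0.0847
```

```bash
python3 - <<'E'
from h import *
plan((.5815,.1958,.25,87.3))
for n in ["wrist","side"]:
  im=viewer.capture(n); cv2.imwrite(f"pics/{n}5.png",im[:,:,::-1])
w=cv2.imread("pics/wrist5.png");t=cv2.imread("pics/side5.png")
cv2.imwrite("pics/c5.png",np.hstack([cv2.resize(w[100:384,100:420],(400,355)),cv2.resize(t[80:300,150:400],(400,355))]))
E
```

```text
t 8.62 tcp [ 0.6117 -0.0025  0.1604] az 87.3 gap 0.0847 F [ 1.04 -0.08 -0.05] j6 -1.72 tilt 0.0
(0.5815, 0.1958, 0.25, 87.3) -> shift [ 0.0396  0.1966 -0.0896] turn -0.0 dist 0.22
```

View pics/c5.png

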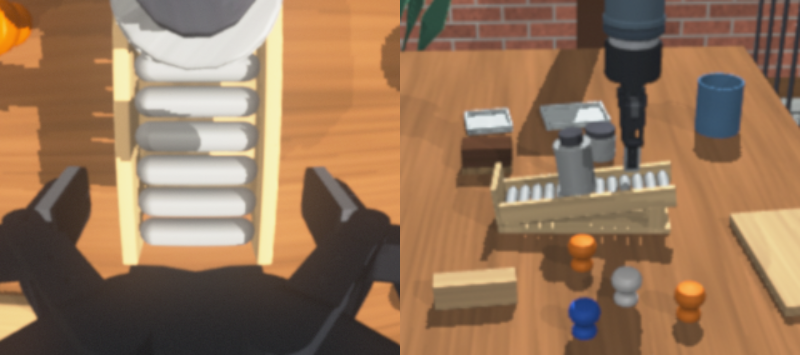

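The tall tin is upright and rolling down. I'm rising and moving over to the squat tin.

step_arm:
  steps: [0.085,0,0,-0.05,0,0.085,0,0,-0.09,0,0.085,0.01,0.05,-0.09,0,0.085,0.02,0.1,-0.09,0,0.085,0.03,0.15,-0.09,0,0.085,0.039,0.19,-0.08,0,0.085,0.0395,0.1965,-0.06,0,0.085,0.0395,0.1965,-0.06,0]

```text
time: 9.72
tool_pos: [0.5803, 0.1955, 0.218]
tcp_rot: [-0.073, -3.137, 0.002]
ft_force: [-1.3, 0.6, 0.6]
finger_gap: 0.0852
```

```bash
python3 - <<'E'
from h import *
plan((.5815,.1958,.087,87.3))
for n in ["wrist","side"]:
  im=viewer.capture(n); cv2.imwrite(f"pics/{n}6.png",im[:,:,::-1])
w=cv2.imread("pics/wrist6.png");t=cv2.imread("pics/side6.png")
cv2.imwrite("pics/c6.png",np.hstack([cv2.resize(w,(400,355)),cv2.resize(t[80:300,150:400],(400,355))]))
E
```

```text
t 9.72 tcp [0.5803 0.1955 0.218 ] az 87.3 gap 0.0852 F [-1.35  0.55  0.6 ] j6 -1.39 tilt 0.25
(0.5815, 0.1958, 0.087, 87.3) -> shift [-0.0018  0.0005  0.131 ] turn 0.0 dist 0.131
```

View pics/c6.png

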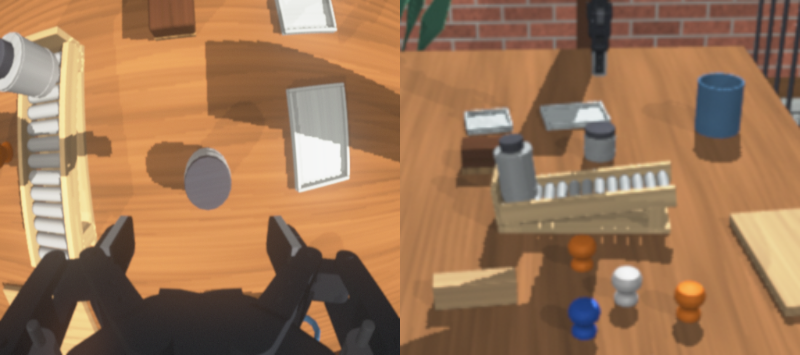

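The tall tin is upright at the stop, and the squat tin is between the fingers at (208,180). Descending and gripping.

step_arm:
  steps: [0.085,-0.001,0,0.06,0,0.085,-0.001,0,0.11,0,0.085,-0.001,0,0.131,0,0.085,-0.001,0,0.131,0,0.045,-0.001,0,0.131,0,0.045,-0.001,0,0.131,0,0.045,-0.001,0,0.131,0,0.045,-0.001,0,0.131,0]

```text
time: 10.82
tool_pos: [0.5844, 0.1962, 0.0923]
tcp_rot: [0.074, 3.136, 0.001]
ft_force: [-0.2, 1.1, 6.0]
finger_gap: 0.0502
```

```bash
python3 - <<'E'
from h import *
plan((.5815,.1958,.23,87.3))
im=viewer.capture("wrist"); cv2.imwrite("pics/w7.png",im[:,:,::-1])
E
```

```text
t 10.82 tcp [0.5844 0.1962 0.0923] az 87.3 gap 0.0502 F [-0.17  1.13  5.96] j6 -1.39 tilt 0.29
(0.5815, 0.1958, 0.23, 87.3) -> shift [ 0.0022 -0.0003 -0.1377] turn -0.0 dist 0.138
```

View pics/w7.png

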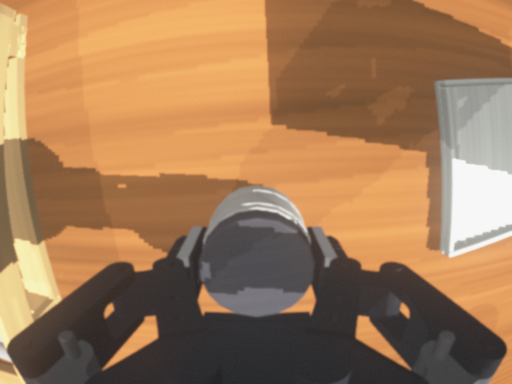

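TCP z reads 5 mm above the target with 6 N upward, so I'm letting it settle before lifting.

step_arm:
  steps: [0.045,0,0,0,0,0.045,0,0,0,0,0.045,0,0,0,0]

```text
time: 11.25
tool_pos: [0.5843, 0.1962, 0.0923]
tcp_rot: [0.074, 3.136, 0.001]
ft_force: [0.2, 1.0, 6.3]
finger_gap: 0.0505
```

step_arm:
  steps: [0.045,0,0,-0.01,0,0.045,0,0,-0.05,0,0.045,0,0,-0.1,0,0.045,0,0,-0.14,0,0.045,0,0,-0.14,0]

```text
time: 11.88
tool_pos: [0.5847, 0.196, 0.2348]
tcp_rot: [0.074, 3.132, 0.002]
ft_force: [0.1, -0.1, -0.4]
finger_gap: 0.0503
```

```bash
python3 - <<'E'
from h import *
plan((.611,-.003,.23,87.3))
for n in ["wrist","side"]:
  im=viewer.capture(n); cv2.imwrite(f"pics/{n}8.png",im[:,:,::-1])
w=cv2.imread("pics/wrist8.png");t=cv2.imread("pics/side8.png")
cv2.imwrite("pics/c8.png",np.hstack([cv2.resize(w,(400,355)),cv2.resize(t[0:220,150:400],(400,355))]))
E
```

```text
t 11.88 tcp [0.5847 0.196  0.2348] az 87.3 gap 0.0503 F [ 0.08 -0.09 -0.44] j6 -1.39 tilt 0.52
(0.611, -0.003, 0.23, 87.3) -> shift [-0.0356 -0.1976  0.0049] turn 0.0 dist 0.201
```

View pics/c8.png

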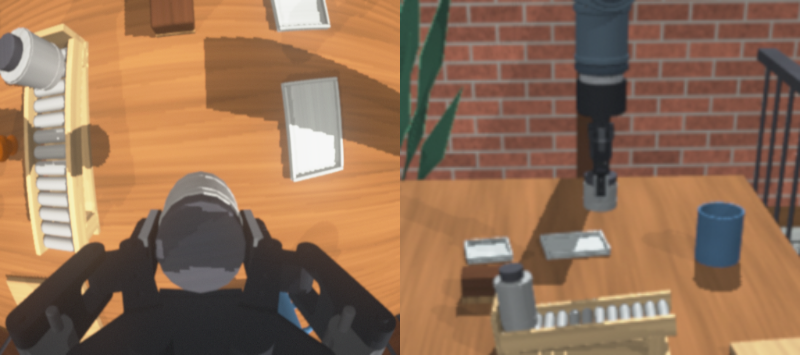

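The squat tin is held upright and the tall tin is still at the stop. Carrying it over to the lane.

step_arm:
  steps: [0.045,-0.004,-0.02,0,0,0.045,-0.01,-0.05,0,0,0.045,-0.018,-0.095,0,0,0.045,-0.026,-0.14,0,0,0.045,-0.032,-0.175,0,0,0.045,-0.035,-0.193,0.02,0,0.045,-0.036,-0.198,0.04,0,0.045,-0.036,-0.198,0.06,0,0.045,-0.036,-0.198,0.07,0,0.045,-0.036,-0.198,0.07,0]

```text
time: 13.22
tool_pos: [0.6084, -0.0027, 0.1579]
tcp_rot: [-0.072, -3.138, -0.001]
ft_force: [-0.7, 0.1, -1.2]
finger_gap: 0.0505
```

```bash
python3 - <<'E'
from h import *
plan((.611,-.003,.157,87.3))
for n in ["wrist"]:
  im=viewer.capture(n); cv2.imwrite(f"pics/{n}9.png",im[:,:,::-1])
E
```

```text
t 13.22 tcp [ 0.6084 -0.0027  0.1579] az 87.4 gap 0.0505 F [-0.66  0.09 -1.19] j6 -1.72 tilt 0.15
(0.611, -0.003, 0.157, 87.3) -> shift [-0.0026 -0.0002  0.0009] turn 0.1 dist 0.003
```

View pics/wrist9.png

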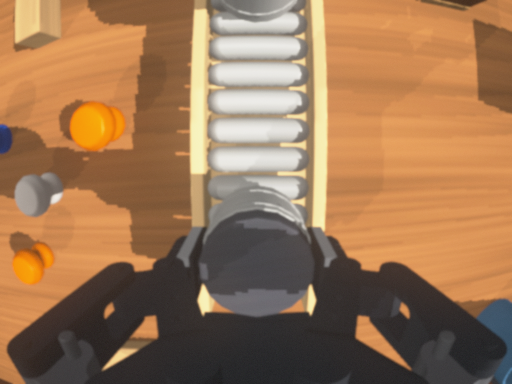

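The tin at column 257 is centred between the rails (columns 200 and 318). Lowering step by step.

step_arm:
  steps: [0.045,-0.002,0,0.002,0,0.045,-0.002,0,0.003,0,0.045,-0.002,0,0.003,0]

```text
time: 13.65
tool_pos: [0.6113, -0.0039, 0.1567]
tcp_rot: [0.074, 3.14, -0.0]
ft_force: [-0.8, 0.4, -1.9]
finger_gap: 0.0506
```

step_arm:
  steps: [0.045,0,0,0.001,0,0.045,0,0,0.0015,0,0.045,0,0,0.0015,0]

```text
time: 14.02
tool_pos: [0.6111, -0.004, 0.1548]
tcp_rot: [-0.075, -3.141, -0.0]
ft_force: [0.9, 0.3, -1.0]
finger_gap: 0.0505
```

step_arm:
  steps: [0.045,0,0.001,0.001,0,0.045,0,0.001,0.0015,0,0.045,0,0.001,0.0015,0]

```text
time: 14.4
tool_pos: [0.6111, -0.0029, 0.1533]
tcp_rot: [-0.074, -3.141, -0.0]
ft_force: [0.6, -0.2, -2.2]
finger_gap: 0.0506
```

step_arm:
  steps: [0.045,0,0,0.001,0,0.045,0,0,0.0015,0,0.045,0,0,0.0015,0]

```text
time: 14.78
tool_pos: [0.6111, -0.0029, 0.1518]
tcp_rot: [-0.074, -3.141, -0.0]
ft_force: [-0.3, 1.0, -1.8]
finger_gap: 0.0505
```

step_arm:
  steps: [0.045,0,0,0.001,0,0.045,0,0,0.002,0,0.045,0,0,0.002,0]

```text
time: 15.15
tool_pos: [0.6123, -0.003, 0.1513]
tcp_rot: [0.074, 3.138, -0.0]
ft_force: [-0.4, 0.9, 6.0]
finger_gap: 0.0505
```

Contact at 6 N. Releasing.

step_arm:
  steps: [0.085,0,0,0,0,0.085,0,0,0,0,0.085,0,0,0,0,0.085,0,0,0,0,0.085,0,0,0,0,0.085,0,0,0,0,0.085,0,0,0,0,0.085,0,0,0,0,0.085,0,0,-0.05,0,0.085,0,0,-0.1,0]

```text
time: 16.4
tool_pos: [0.6107, -0.0029, 0.2503]
tcp_rot: [-0.074, -3.139, -0.0]
ft_force: [0.6, -0.2, -0.2]
finger_gap: 0.085
```

```bash
python3 - <<'E'
from h import *
plan((.5888,-.1963,.18,98.7),(.5888,-.1963,.083,98.7))
for n in ["wrist","side"]:
  im=viewer.capture(n); cv2.imwrite(f"pics/{n}10.png",im[:,:,::-1])
w=cv2.imread("pics/wrist10.png");t=cv2.imread("pics/side10.png")
cv2.imwrite("pics/c10.png",np.hstack([cv2.resize(w,(400,355)),cv2.resize(t[80:300,150:400],(400,355))]))
E
```

```text
t 16.4 tcp [ 0.6107 -0.0029  0.2503] az 87.3 gap 0.085 F [ 0.61 -0.16 -0.19] j6 -1.72 tilt 0.11
(0.5888, -0.1963, 0.18, 98.7) -> shift [ 0.0126 -0.1943  0.0703] turn -11.4 dist 0.207
(0.5888, -0.1963, 0.083, 98.7) -> shift [ 0.0124 -0.1943  0.1673] turn -11.4 dist 0.257
```

View pics/c10.png

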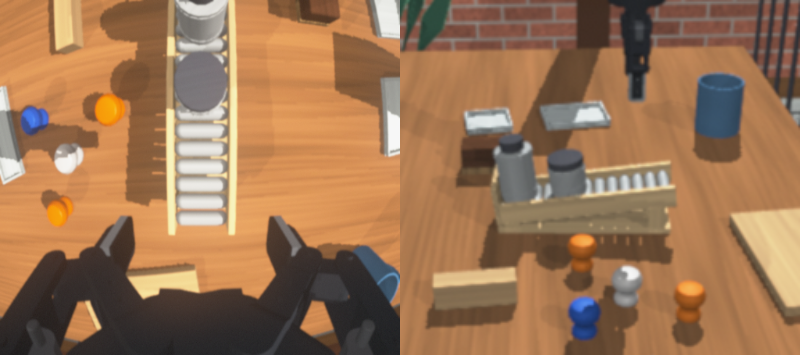

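The squat tin is upright and rolling toward the tall one. On to the white knob.

step_arm:
  steps: [0.085,0.003,-0.05,0,-4,0.085,0.006,-0.1,0.01,-8,0.085,0.01,-0.15,0.03,-11.4,0.085,0.012,-0.19,0.06,-11.4,0.085,0.0125,-0.1945,0.07,-11.4,0.085,0.0125,-0.1945,0.07,-11.4]

```text
time: 17.25
tool_pos: [0.5888, -0.1962, 0.1786]
tcp_rot: [0.236, -3.131, -0.003]
ft_force: [-0.4, 0.6, -0.0]
finger_gap: 0.085
```

```bash
python3 - <<'E'
from h import *
plan((.5888,-.1963,.083,98.7))
for n in ["wrist","side"]:
  im=viewer.capture(n); cv2.imwrite(f"pics/{n}11.png",im[:,:,::-1])
w=cv2.imread("pics/wrist11.png");t=cv2.imread("pics/side11.png")
cv2.imwrite("pics/c11.png",np.hstack([cv2.resize(w,(400,355)),cv2.resize(t[80:300,150:400],(400,355))]))
E
```

```text
t 17.25 tcp [ 0.5888 -0.1962  0.1786] az 98.6 gap 0.085 F [-0.4   0.6  -0.01] j6 -2.23 tilt 0.16
(0.5888, -0.1963, 0.083, 98.7) -> shift [-0.0002 -0.0003  0.0956] turn -0.1 dist 0.096
```

View pics/c11.png

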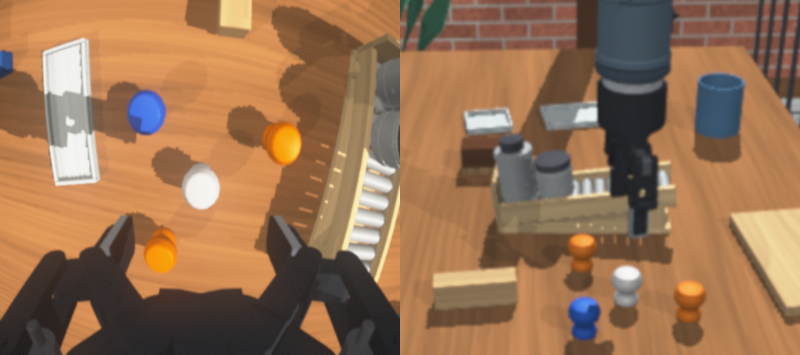

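Both tins look to be resting together, and the white knob at (200,187) is centred with the fingers clear of its neighbours. Descending.

step_arm:
  steps: [0.07,0,0,0.05,0,0.07,0,0,0.08,0,0.07,0,0,0.0955,0,0.07,0,0,0.0955,0,0.03,0,0,0.0955,0,0.03,0,0,0.0955,0,0.03,0,0,0.0955,0,0.03,0,0,0.0955,0,0.03,0,0,0.0955,0]
  grip_force: 25

```text
time: 18.48
tool_pos: [0.5906, -0.197, 0.0862]
tcp_rot: [-0.238, 3.13, -0.002]
ft_force: [0.3, 1.8, 6.4]
finger_gap: 0.0353
```

```bash
python3 - <<'E'
from h import *
plan((.5888,-.1963,.22,98.7))
for n in ["wrist","side"]:
  im=viewer.capture(n); cv2.imwrite(f"pics/{n}12.png",im[:,:,::-1])
w=cv2.imread("pics/wrist12.png");t=cv2.imread("pics/side12.png")
cv2.imwrite("pics/c12.png",np.hstack([cv2.resize(w,(400,355)),cv2.resize(t[80:300,150:400],(400,355))]))
E
```

```text
t 18.48 tcp [ 0.5906 -0.197   0.0862] az 98.7 gap 0.0353 F [0.29 1.84 6.42] j6 -2.24 tilt 0.17
(0.5888, -0.1963, 0.22, 98.7) -> shift [ 0.0013  0.0008 -0.1338] turn -0.0 dist 0.134
```

View pics/c12.png

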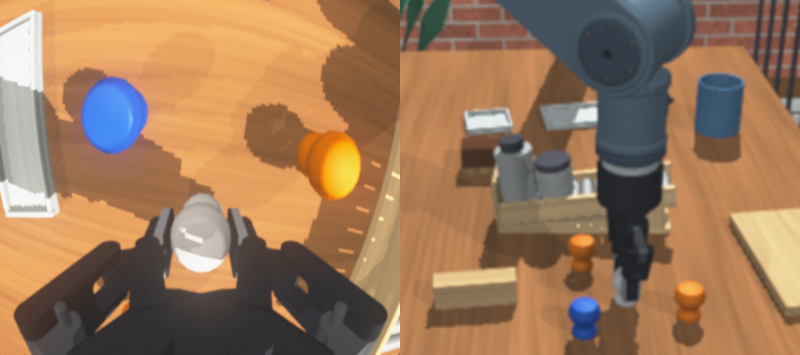

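step_arm:
  steps: [0.03,0,0,-0.01,0,0.03,0,0,-0.04,0,0.03,0,0,-0.09,0,0.03,0,0,-0.134,0,0.03,0,0,-0.134,0]

```text
time: 19.2
tool_pos: [0.5916, -0.1979, 0.224]
tcp_rot: [-0.237, 3.125, -0.008]
ft_force: [0.2, 0.1, -0.7]
finger_gap: 0.0354
```

```bash
python3 - <<'E'
from h import *
plan((.45,.1,.22,98.7),(.392,.3367,.22,98.7))
for n in ["wrist","side"]:
  im=viewer.capture(n); cv2.imwrite(f"pics/{n}13.png",im[:,:,::-1])
w=cv2.imread("pics/wrist13.png");t=cv2.imread("pics/side13.png")
cv2.imwrite("pics/c13.png",np.hstack([cv2.resize(w[140:384,90:420],(400,355)),cv2.resize(t[80:300,150:400],(400,355))]))
E
```

```text
t 19.2 tcp [ 0.5916 -0.1979  0.224 ] az 98.7 gap 0.0354 F [ 0.23  0.09 -0.7 ] j6 -2.24 tilt 0.54
(0.45, 0.1, 0.22, 98.7) -> shift [0.095  0.3159 0.0014] turn -0.0 dist 0.33
(0.392, 0.3367, 0.22, 98.7) -> shift [ 1.166e-01  5.586e-01 -2.000e-04] turn -0.0 dist 0.571
```

View pics/c13.png

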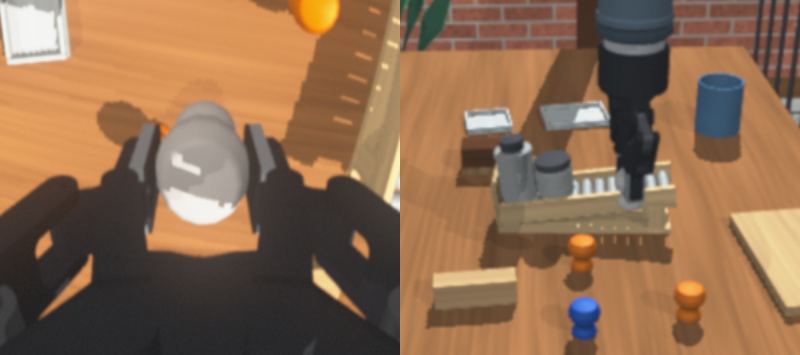

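The knob is held upright. Carrying it to the square tray, with extra height over the tins.

step_arm:
  steps: [0.03,0.006,0.028,-0.03,0,0.03,0.014,0.068,-0.03,0,0.03,0.025,0.118,-0.03,0,0.03,0.035,0.168,-0.03,0,0.03,0.046,0.218,-0.03,0,0.03,0.056,0.268,-0.03,0,0.03,0.066,0.318,-0.03,0,0.03,0.077,0.368,-0.03,0,0.03,0.087,0.418,-0.03,0,0.03,0.098,0.468,-0.03,0,0.03,0.108,0.515,-0.02,0,0.03,0.114,0.546,0,0]

```text
time: 20.8
tool_pos: [0.3928, 0.3275, 0.2171]
tcp_rot: [0.24, -3.131, 0.001]
ft_force: [0.3, 0.3, -0.3]
finger_gap: 0.0352
```

step_arm:
  steps: [0.03,0.0035,0.0125,0.03,0,0.03,0.0035,0.0125,0.06,0,0.03,0.0035,0.0125,0.06,0]

```text
time: 21.18
tool_pos: [0.3862, 0.3364, 0.1546]
tcp_rot: [0.238, -3.125, 0.006]
ft_force: [0.5, 0.5, 0.2]
finger_gap: 0.0348
```

```bash
python3 - <<'E'
from h import *
plan((.392,.3367,.0905,98.7))
for n in ["wrist","side"]:
  im=viewer.capture(n); cv2.imwrite(f"pics/{n}14.png",im[:,:,::-1])
w=cv2.imread("pics/wrist14.png");t=cv2.imread("pics/side14.png")
cv2.imwrite("pics/c14.png",np.hstack([cv2.resize(w,(400,355)),cv2.resize(t[80:300,150:400],(400,355))]))
E
```

```text
t 21.18 tcp [0.3862 0.3364 0.1546] az 98.7 gap 0.0348 F [0.46 0.48 0.25] j6 -1.24 tilt 0.5
(0.392, 0.3367, 0.0905, 98.7) -> shift [-0.0063 -0.0004  0.0641] turn 0.0 dist 0.064
```

View pics/c14.png

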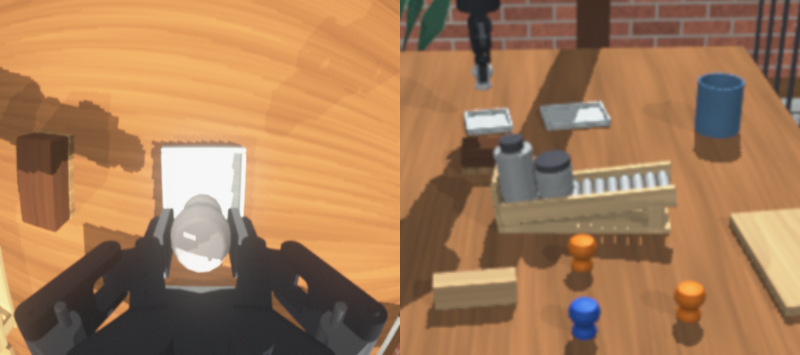

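step_arm:
  steps: [0.03,-0.003,0,0.03,0,0.03,-0.004,0,0.055,0,0.03,-0.004,0,0.058,0,0.03,-0.004,0,0.06,0,0.03,-0.004,0,0.06,0]

```text
time: 21.9
tool_pos: [0.3937, 0.3387, 0.0997]
tcp_rot: [-0.238, 3.131, 0.001]
ft_force: [-0.3, 0.5, -0.5]
finger_gap: 0.0356
```

```bash
python3 - <<'E'
from h import *
plan((.392,.3367,.090,98.7))
im=viewer.capture("wrist"); cv2.imwrite("pics/w15.png",im[:,:,::-1])
E
```

```text
t 21.9 tcp [0.3937 0.3387 0.0997] az 98.7 gap 0.0356 F [-0.31  0.5  -0.54] j6 -1.24 tilt 0.12
(0.392, 0.3367, 0.09, 98.7) -> shift [ 0.002  -0.0017  0.0097] turn -0.0 dist 0.01
```

View pics/w15.png

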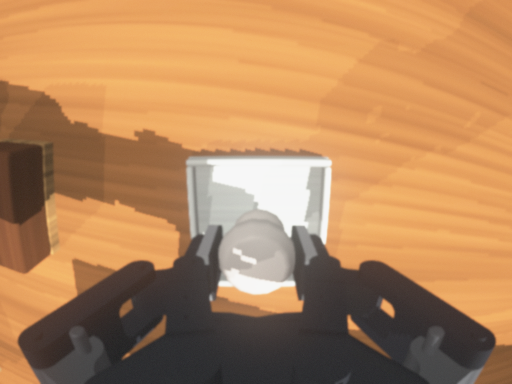

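The knob is centred in the tray laterally, which spans columns 188–332. Lowering.

step_arm:
  steps: [0.03,0.001,-0.001,0.004,0,0.03,0.001,-0.001,0.007,0,0.03,0.001,-0.001,0.0085,0,0.03,0.001,-0.001,0.0085,0]

```text
time: 22.45
tool_pos: [0.3923, 0.3372, 0.0902]
tcp_rot: [-0.238, 3.132, -0.0]
ft_force: [-1.3, -1.7, 3.6]
finger_gap: 0.0352
```

The knob is on the tray floor: TCP z is 0.0902 against the expected 0.0902, with 3.6 N of contact. Releasing.

step_arm:
  steps: [0.056,0,0,0,0,0.056,0,0,0,0,0.056,0,0,0,0,0.056,0,0,-0.02,0,0.06,0,0,-0.06,0,0.085,0,0,-0.11,0,0.085,0,0,-0.11,0]

```text
time: 23.32
tool_pos: [0.3944, 0.3385, 0.2042]
tcp_rot: [-0.238, 3.125, 0.005]
ft_force: [-0.0, 0.0, -0.2]
finger_gap: 0.0849
```

```bash
python3 - <<'E'
from h import *
plan((.4007,.1688,.18,90),(.4007,.1688,.088,90))
im=viewer.capture("wrist"); cv2.imwrite("pics/w16.png",im[:,:,::-1])
E
```

```text
t 23.32 tcp [0.3944 0.3385 0.2042] az 98.7 gap 0.0849 F [-0.01  0.   -0.2 ] j6 -1.24 tilt 0.5
(0.4007, 0.1688, 0.18, 90) -> shift [ 0.0197 -0.1688  0.0236] turn 8.7 dist 0.172
(0.4007, 0.1688, 0.088, 90) -> shift [ 0.0204 -0.169   0.1156] turn 8.7 dist 0.206
```

View pics/w16.png

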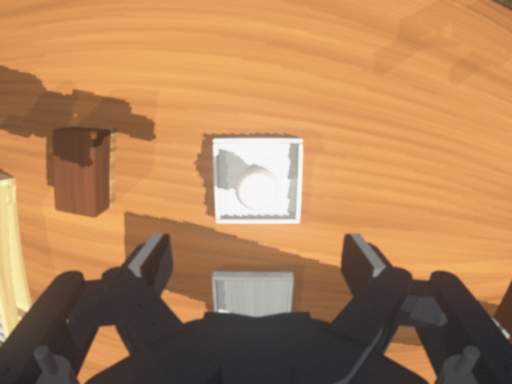

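The knob stands in the square tray at (257,188). Next, the sanding block.

step_arm:
  steps: [0.085,0.006,-0.05,0,3,0.085,0.012,-0.1,0,6,0.085,0.018,-0.15,0.01,8.7,0.085,0.02,-0.169,0.02,8.7,0.085,0.02,-0.169,0.02,8.7,0.085,0.02,-0.169,0.02,8.7]

```text
time: 24.12
tool_pos: [0.3976, 0.1675, 0.1795]
tcp_rot: [-0.0, -3.141, -0.0]
ft_force: [0.2, 0.8, 0.3]
finger_gap: 0.0848
```

```bash
python3 - <<'E'
from h import *
plan((.4007,.1688,.088,90))
im=viewer.capture("wrist"); cv2.imwrite("pics/w17.png",im[:,:,::-1])
E
```

```text
t 24.12 tcp [0.3976 0.1675 0.1795] az 90.0 gap 0.0848 F [0.23 0.76 0.25] j6 -1.45 tilt 0.06
(0.4007, 0.1688, 0.088, 90) -> shift [-0.0032  0.0012  0.0915] turn -0.0 dist 0.092
```

View pics/w17.png

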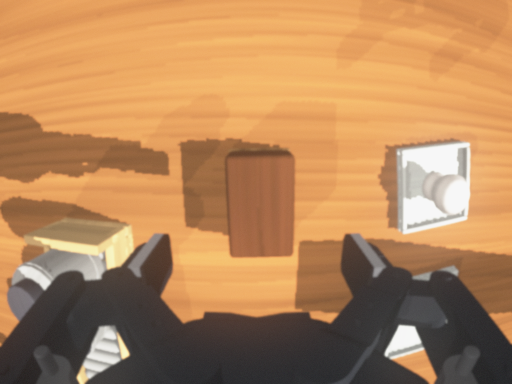

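The block is centred between the fingers at column 261. Descending and gripping.

step_arm:
  steps: [0.085,-0.003,0.001,0.05,0,0.085,-0.003,0.001,0.08,0,0.085,-0.003,0.001,0.0915,0,0.085,-0.003,0.001,0.0915,0,0.042,-0.003,0.001,0.0915,0,0.042,-0.003,0.001,0.0915,0,0.042,-0.003,0.001,0.0915,0,0.042,-0.003,0.001,0.0915,0,0.042,-0.003,0.001,0.0915,0]
  grip_force: 35

```text
time: 25.3
tool_pos: [0.4019, 0.1683, 0.0897]
tcp_rot: [0.0, 3.139, 0.001]
ft_force: [-1.2, 1.4, 7.2]
finger_gap: 0.0494
```

```bash
python3 - <<'E'
from h import *
plan((.4007,.1688,.088,90))
im=viewer.capture("wrist"); cv2.imwrite("pics/w18.png",im[:,:,::-1])
E
```

```text
t 25.3 tcp [0.4019 0.1683 0.0897] az 90.0 gap 0.0494 F [-1.21  1.39  7.18] j6 -1.45 tilt 0.14
(0.4007, 0.1688, 0.088, 90) -> shift [0.0012 0.0005 0.0017] turn -0.0 dist 0.002
```

View pics/w18.png

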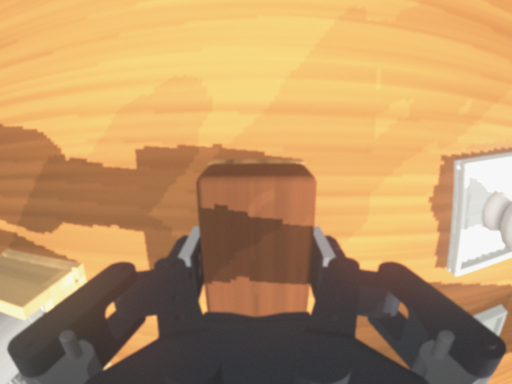

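step_arm:
  steps: [0.042,0,0,-0.01,0,0.042,0,0,-0.05,0,0.042,0,0,-0.1,0,0.042,0,0,-0.1,0]

```text
time: 25.85
tool_pos: [0.4035, 0.1685, 0.1928]
tcp_rot: [0.0, 3.133, 0.002]
ft_force: [0.3, 1.0, -1.0]
finger_gap: 0.0491
```

```bash
python3 - <<'E'
from h import *
plan((.5495,.3556,.18,98.3))
im=viewer.capture("wrist"); cv2.imwrite("pics/w19.png",im[:,:,::-1])
E
```

```text
t 25.85 tcp [0.4035 0.1685 0.1928] az 90.0 gap 0.0491 F [ 0.28  1.02 -1.01] j6 -1.45 tilt 0.52
(0.5495, 0.3556, 0.18, 98.3) -> shift [-0.1459  0.1871  0.0143] turn -8.3 dist 0.238
```

View pics/w19.png

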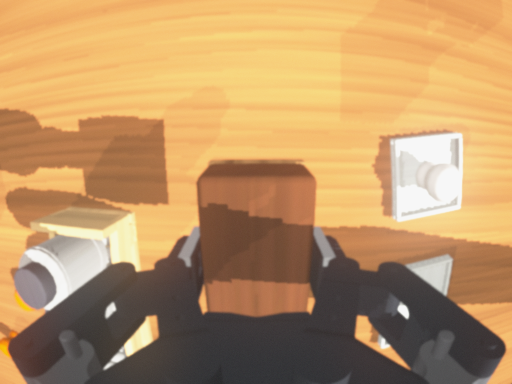

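The block is held level and lifted. Moving it over the wide tray.

step_arm:
  steps: [0.042,-0.015,0.02,0,-2,0.042,-0.04,0.05,0,-4,0.042,-0.068,0.087,0,-6,0.042,-0.096,0.123,0,-8,0.042,-0.123,0.158,0,-8.3,0.042,-0.139,0.178,0.005,-8.3,0.042,-0.146,0.187,0.02,-8.3,0.042,-0.146,0.187,0.04,-8.3,0.042,-0.146,0.187,0.06,-8.3,0.042,-0.146,0.187,0.07,-8.3,0.042,-0.146,0.187,0.07,-8.3]

```text
time: 27.28
tool_pos: [0.5461, 0.3544, 0.1171]
tcp_rot: [0.226, -3.131, 0.001]
ft_force: [0.9, 0.1, -0.9]
finger_gap: 0.0496
```

```bash
python3 - <<'E'
from h import *
plan((.5495,.3556,.0935,98.3))
im=viewer.capture("wrist"); cv2.imwrite("pics/w20.png",im[:,:,::-1])
E
```

```text
t 27.27 tcp [0.5461 0.3544 0.1171] az 98.3 gap 0.0496 F [ 0.92  0.13 -0.9 ] j6 -1.32 tilt 0.14
(0.5495, 0.3556, 0.0935, 98.3) -> shift [-0.0036  0.0007  0.0236] turn -0.0 dist 0.024
```

View pics/w20.png

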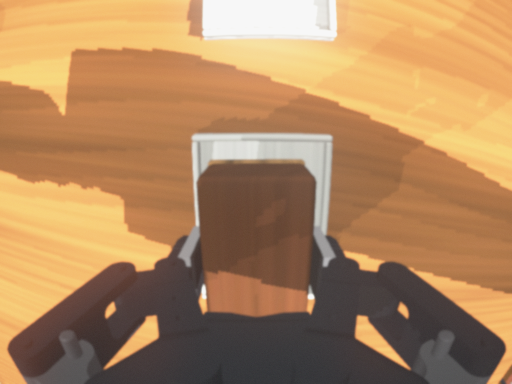

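The block is aligned with the tray laterally, with the tray walls at columns 195–330 and the block at 198–315. Shifting 3 mm further and lowering.

step_arm:
  steps: [0.042,-0.003,0.001,0.008,0,0.042,-0.003,0.001,0.016,0,0.042,-0.003,0.001,0.021,0,0.042,-0.003,0.001,0.0225,0,0.042,-0.003,0.001,0.0225,0]

```text
time: 27.95
tool_pos: [0.5497, 0.3565, 0.0958]
tcp_rot: [0.227, -3.133, 0.0]
ft_force: [-0.6, 0.4, -0.6]
finger_gap: 0.0493
```

step_arm:
  steps: [0.042,0,0,0.001,0,0.042,0,0,0.002,0,0.042,0,0,0.003,0,0.042,0,0,0.003,0]

```text
time: 28.45
tool_pos: [0.5498, 0.3566, 0.0937]
tcp_rot: [-0.227, 3.133, -0.0]
ft_force: [-2.1, -1.1, 4.7]
finger_gap: 0.0493
```

The block is seated: z is 0.0937 as expected, with about 5 N. Releasing.

step_arm:
  steps: [0.07,0,0,0,0,0.075,0,0,0,0,0.075,0,0,0,0,0.075,0,0,-0.02,0,0.085,0,0,-0.06,0,0.085,0,0,-0.12,0,0.085,0,0,-0.15,0,0.085,0,0,-0.15,0]

```text
time: 29.45
tool_pos: [0.5515, 0.3573, 0.2483]
tcp_rot: [-0.227, 3.125, 0.004]
ft_force: [-0.2, 0.0, -0.1]
finger_gap: 0.0848
```

```bash
python3 - <<'E'
from h import *
plan((.47,.0,.24,93.3),(.4064,-.1905,.2,93.3))
im=viewer.capture("wrist"); cv2.imwrite("pics/w21.png",im[:,:,::-1])
E
```

```text
t 29.45 tcp [0.5515 0.3573 0.2483] az 98.3 gap 0.0848 F [-0.22  0.02 -0.07] j6 -1.32 tilt 0.49
(0.47, 0.0, 0.24, 93.3) -> shift [ 0.1322 -0.3419  0.0065] turn 5.0 dist 0.367
(0.4064, -0.1905, 0.2, 93.3) -> shift [ 0.223  -0.5213  0.0453] turn 5.0 dist 0.569
```

View pics/w21.png

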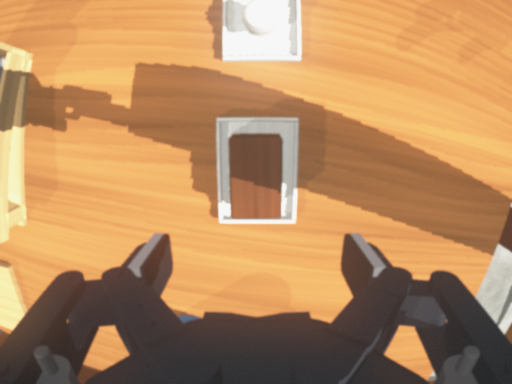

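The block sits inside the wide tray. On to the batten, passing over the tins at full height.

step_arm:
  steps: [0.085,0.024,-0.057,-0.01,2,0.085,0.048,-0.112,-0.01,5,0.085,0.072,-0.167,-0.01,5,0.085,0.095,-0.222,-0.01,5,0.085,0.119,-0.277,-0.01,5,0.085,0.142,-0.332,-0.01,5,0.085,0.166,-0.387,-0.01,5,0.085,0.189,-0.442,0,5,0.085,0.212,-0.497,0.02,5,0.085,0.223,-0.521,0.045,5,0.085,0.223,-0.521,0.045,5,0.085,0.223,-0.521,0.045,5]

```text
time: 31.0
tool_pos: [0.404, -0.1903, 0.1976]
tcp_rot: [0.09, -3.139, -0.002]
ft_force: [0.5, -0.3, 0.1]
finger_gap: 0.0849
```

```bash
python3 - <<'E'
from h import *
plan((.4064,-.1905,.085,93.3))
im=viewer.capture("wrist"); cv2.imwrite("pics/w22.png",im[:,:,::-1])
E
```

```text
t 31.0 tcp [ 0.404  -0.1903  0.1976] az 93.3 gap 0.0849 F [ 0.51 -0.35  0.07] j6 -2.34 tilt 0.1
(0.4064, -0.1905, 0.085, 93.3) -> shift [-0.0025 -0.0005  0.1126] turn -0.0 dist 0.113
```

View pics/w22.png

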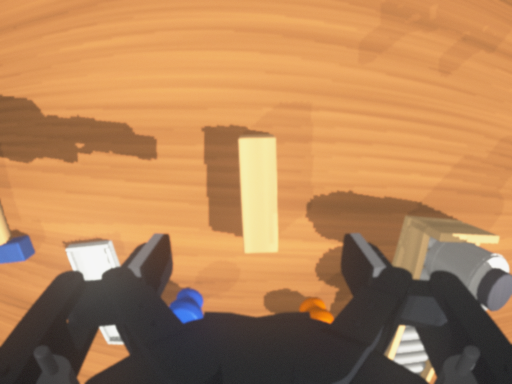

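The batten is centred near column 258 and about 2° off the jaws. Descending with a −1.5° turn.

step_arm:
  steps: [0.07,-0.002,0,0.05,-1.5,0.07,-0.002,0,0.09,-1.5,0.07,-0.002,0,0.1125,-1.5,0.07,-0.002,0,0.1125,-1.5,0.022,-0.002,0,0.1125,-1.5,0.022,-0.002,0,0.1125,-1.5,0.022,-0.002,0,0.1125,-1.5,0.022,-0.002,0,0.1125,-1.5,0.022,-0.002,0,0.1125,-1.5]
  grip_force: 30

```text
time: 32.17
tool_pos: [0.4071, -0.1916, 0.0869]
tcp_rot: [-0.131, 3.137, -0.002]
ft_force: [-0.0, 2.2, 6.8]
finger_gap: 0.0291
```

```bash
python3 - <<'E'
from h import *
plan((.5459,-.3574,.2,102.5))
im=viewer.capture("wrist"); cv2.imwrite("pics/w23.png",im[:,:,::-1])
E
```

```text
t 32.17 tcp [ 0.4071 -0.1916  0.0869] az 94.8 gap 0.0291 F [-0.02  2.15  6.78] j6 -2.36 tilt 0.16
(0.5459, -0.3574, 0.2, 102.5) -> shift [-0.1247 -0.177  -0.1125] turn -7.7 dist 0.244
```

View pics/w23.png

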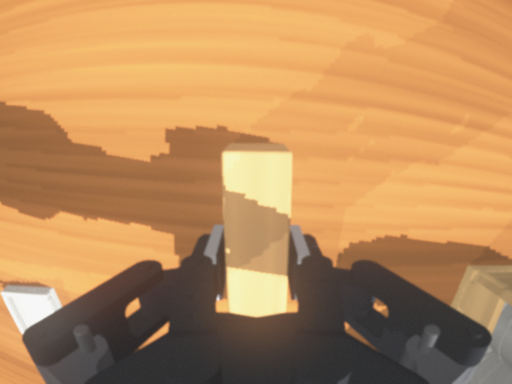

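The batten is gripped square. Lifting it and carrying it to the long tray.

step_arm:
  steps: [0.022,0,0,-0.01,0,0.022,0,0,-0.05,0,0.022,0,0,-0.1,0,0.022,-0.012,-0.018,-0.113,-2,0.022,-0.035,-0.05,-0.113,-4,0.022,-0.06,-0.085,-0.113,-6,0.022,-0.085,-0.12,-0.113,-7.7,0.022,-0.11,-0.155,-0.113,-7.7,0.022,-0.12,-0.17,-0.11,-7.7,0.022,-0.125,-0.177,-0.09,-7.7,0.022,-0.125,-0.177,-0.06,-7.7,0.022,-0.125,-0.177,-0.06,-7.7]

```text
time: 33.72
tool_pos: [0.544, -0.3558, 0.1432]
tcp_rot: [0.341, -3.119, -0.007]
ft_force: [0.9, 0.5, -0.7]
finger_gap: 0.0294
```

step_arm:
  steps: [0.022,0,0,0.015,0,0.022,0,0,0.03,0,0.022,0,0,0.03,0]

```text
time: 34.1
tool_pos: [0.5447, -0.3563, 0.1139]
tcp_rot: [0.342, -3.121, -0.003]
ft_force: [-1.5, -0.0, -0.7]
finger_gap: 0.0297
```

```bash
python3 - <<'E'
from h import *
plan((.5459,-.3574,.091,102.5))
for n in ["wrist","side"]:
  im=viewer.capture(n); cv2.imwrite(f"pics/{n}24.png",im[:,:,::-1])
w=cv2.imread("pics/wrist24.png");t=cv2.imread("pics/side24.png")
cv2.imwrite("pics/c24.png",np.hstack([cv2.resize(w,(400,355)),cv2.resize(t[100:384,120:400],(400,355))]))
E
```

```text
t 34.1 tcp [ 0.5447 -0.3563  0.1139] az 102.5 gap 0.0297 F [-1.49 -0.03 -0.7 ] j6 -2.55 tilt 0.16
(0.5459, -0.3574, 0.091, 102.5) -> shift [-0.0009 -0.0014  0.0229] turn -0.0 dist 0.023
```

View pics/c24.png

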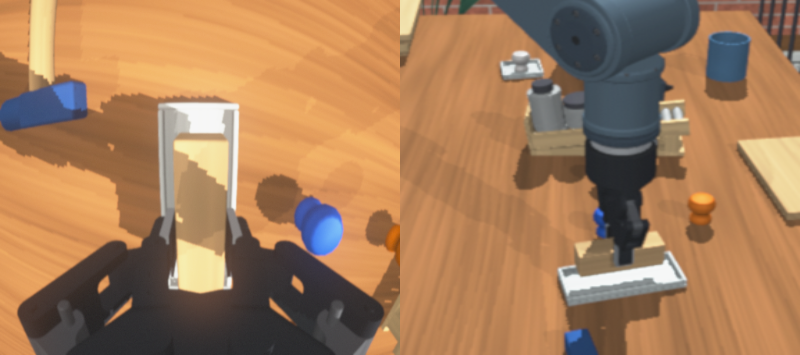

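The batten lines up with the tray, with the walls at columns 162–237 and the batten at 175–228 in the wrist view. Lowering.

step_arm:
  steps: [0.022,-0.001,-0.001,0.008,0,0.022,-0.001,-0.001,0.016,0,0.022,-0.001,-0.001,0.021,0,0.022,-0.001,-0.001,0.023,0,0.022,-0.001,-0.001,0.023,0]

```text
time: 34.83
tool_pos: [0.5466, -0.3577, 0.0922]
tcp_rot: [0.342, -3.123, -0.0]
ft_force: [-0.1, 0.8, -0.9]
finger_gap: 0.0293
```

step_arm:
  steps: [0.022,0,0,0.001,0,0.022,0,0,0.002,0,0.022,0,0,0.002,0]

```text
time: 35.2
tool_pos: [0.5468, -0.358, 0.0909]
tcp_rot: [-0.342, 3.123, -0.001]
ft_force: [-1.2, -0.2, 2.5]
finger_gap: 0.0292
```

The batten is seated (z 0.0909, contact 2.5 N). Releasing, then clearing the cameras' view.

step_arm:
  steps: [0.05,0,0,0,0,0.05,0,0,0,0,0.05,0,0,0,0,0.055,0,0,-0.02,0,0.06,0,0,-0.06,0,0.085,0,0,-0.12,0,0.085,0,0,-0.18,0,0.085,0.05,-0.03,-0.2,0,0.085,0.1,-0.06,-0.2,0,0.085,0.15,-0.09,-0.2,0,0.085,0.2,-0.12,-0.2,0,0.085,0.2,-0.12,-0.2,0]

```text
time: 36.7
tool_pos: [0.374, -0.5212, 0.2921]
tcp_rot: [0.333, -3.124, 0.004]
ft_force: [0.6, 0.1, -0.8]
finger_gap: 0.0852
```

```bash
python3 - <<'E'
from h import *
plan()
for n in ["side","top"]:
  im=viewer.capture(n); cv2.imwrite(f"pics/{n}25.png",cv2.resize(im[:,:,::-1],None,fx=1.5,fy=1.5))
E
```

```text
t 36.7 tcp [ 0.374  -0.5212  0.2921] az 102.2 gap 0.0852 F [ 0.58  0.12 -0.82] j6 -2.92 tilt 0.14
```

View pics/top25.png

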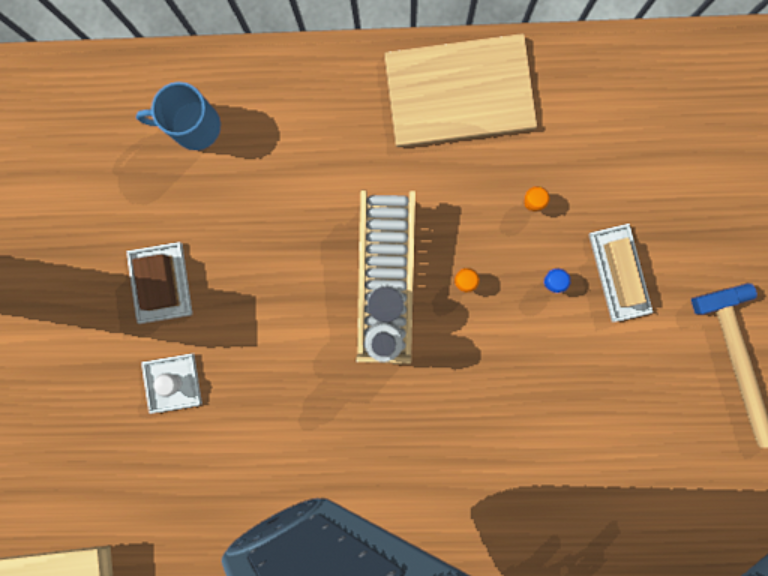

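View pics/side25.png

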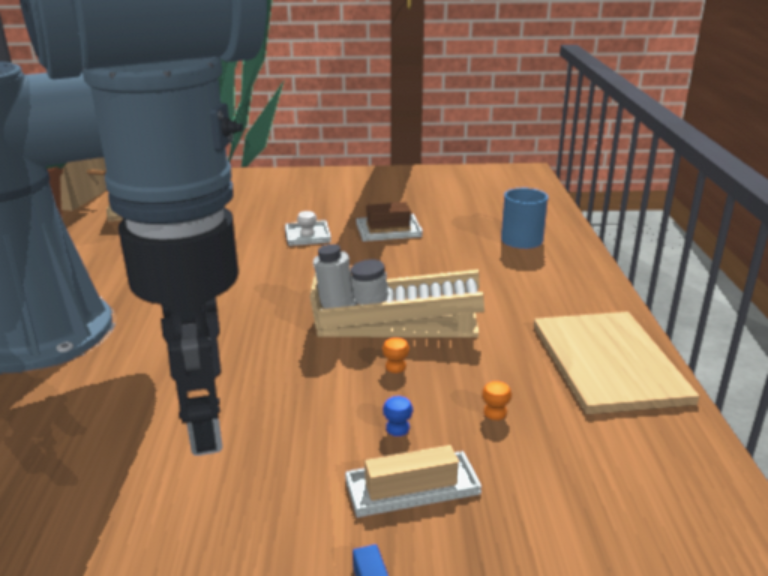

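```bash
python3 - <<'E'
from h import *
c=viewer.calibration("top"); np.set_printoptions(precision=4,suppress=True)
im=viewer.capture("top"); hsv=cv2.cvtColor(im,cv2.COLOR_RGB2HSV); S=hsv[...,1];V=hsv[...,2]; H=hsv[...,0]
def blob(win,m):
    u0,u1,v0,v1=win; k=np.zeros(m.shape,np.uint8); k[v0:v1,u0:u1]=m[v0:v1,u0:u1]
    q=max(cv2.findContours(k,cv2.RETR_EXTERNAL,cv2.CHAIN_APPROX_NONE)[0],key=cv2.contourArea)
    return q
def loc(p,o,yaw):
    a=np.radians(-yaw); return np.array([[np.cos(a),-np.sin(a)],[np.sin(a),np.cos(a)]])@(p[:2]-o)
for n,win,h,x0 in [("squat",(240,275,188,214),.052,-.039),("tall",(240,275,216,242),.088,-.09)]:
    q=blob(win,(V<125)&(S<90)); (x,y),r=cv2.minEnclosingCircle(q)
    l=loc(ray(c,(x,y),.05+.123*x0+h)[0],[.546,0],-2.7); print(n,(x,y,r),"lane top",l,"base x",l[0]+.122*h)
(x,y),r=cv2.minEnclosingCircle(blob((95,135,238,272),(V>215)&(S<25))); print("knob px",x,y,r)
q=blob((85,127,162,215),(S>90)&(V<110)&(H<15)); (x,y),s,a=cv2.minAreaRect(q); print("block",(x,y),s,a,loc(ray(c,(x,y),.048)[0],[.5488,.3556],8.3))
q=blob((398,434,152,212),(S>60)&(V>150)); (x,y),s,a=cv2.minAreaRect(q); print("batten",(x,y),s,a,loc(ray(c,(x,y),.038)[0],[.5459,-.3574],12.5))
print("knob head px ~(109.5,256)",loc(ray(c,(109,256.3),.036)[0],[.392,.3367],8.7))
b=im[:,:,::-1]
cv2.imwrite("pics/z26.png",np.hstack([cv2.resize(b[v0:v0+70,u0:u0+50],(250,350),interpolation=cv2.INTER_NEAREST) for u0,v0 in [(80,220),(80,155),(235,180)]]))
E
```

```text
squat (257.0, 204.5, 16.37843894958496) lane top [-0.0466 -0.0023] base x -0.040272654883545575
tall (255.57691955566406, 229.1923065185547, 8.525213241577148) lane top [-0.0981 -0.0013] base x -0.08739736241418669
knob px 113.5 254.5 22.902063369750977
block (102.76162719726562, 187.9107666015625) (34.7611198425293, 24.673961639404297) 81.46923065185547 [-0.0034 -0.0059]
batten (416.08843994140625, 181.65768432617188) (44.64224624633789, 17.54115867614746) 74.74488067626953 [-0.0014  0.0036]
knob head px ~(109.5,256) [-0.0003  0.0032]
```

View pics/z26.png

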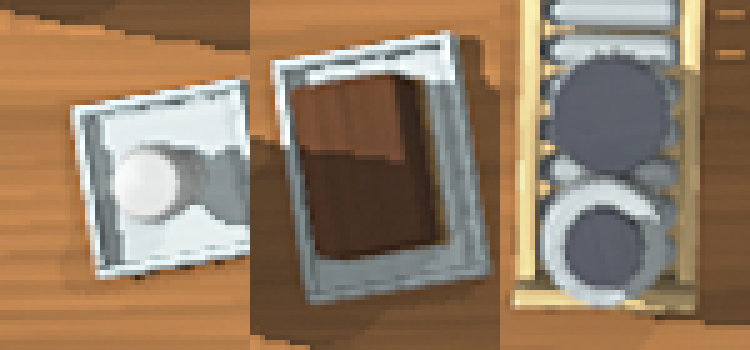

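The zoomed crop shows the knob and block inside their trays, and the squat tin touching the tall tin at the stop. All measured offsets are within tolerance, so I'm handing in.

```bash
python3 - <<'E'
from bench import arm
print(arm.hand_in())
E
```

```text
the job is handed in; nothing more can be done
None
```

I put both tins on the lane and all three other things in their trays, then handed the job in at about 37 s of the 128 s allowed. No verdict was reported.

I set the tall tin on the rollers at about x = 65 mm and let it roll to the stop. I then did the same with the squat tin. The knob, block and batten followed, each lowered to light contact with the tray floor before release. I left the blue and orange look-alikes alone.

Last checks, from the top and side pictures:

| Thing | Measured position | Allowed range |
|---|---|---|
| Tall tin, along the lane | x ≈ −87 mm | −105 to −79 mm |
| Squat tin, along the lane | x ≈ −40 mm | −53 to −25 mm |
| Block, from tray centre | about (−3, −6) mm | ±18 mm |
| Batten, from tray centre | about (−1, +4) mm | ±20, ±16 mm |
| Knob, from tray centre | about (0, +3) mm | ±22 mm |

- **Tins:** both are upright and within about 2 mm of the lane's centre line.
- **Tin spacing, check that disagreed:** the measured gap between the tin centres is 47 mm, but 52 mm is the least possible for touching tins. I put this down to the colour mask running a few mm over the squat tin's cap; the pictures show the tins touching.
- **Knob, check that failed:** the colour mask merged the knob with the white tray, so its position is from a pixel I read by eye.

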